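Knock a casting out of its open mould and stand it on the soldering board

TASK

Press the red pad of the knock-out lever all the way down so that the aluminium casting rises out of the green mould, then lift the casting out and set it down gently, flat on its sole, in the middle of the soldering board. Let go of it, then check by touch that it does not rock: press down lightly on top of its tall end, and leave it standing there. Do not drop it, and leave the pliers and the two small tins where they are.

Things in the scene. Friction and masses are not known exactly. Their poses are not given: they have to be found in the camera images.
- mould: Green open mould fixed to the bench, 156 mm long (its x), 96 wide (y), 62 high, on a flange 168 x 116 x 8 mm. Origin: centre of its underside, on the bench. Centred cavity 114 x 50 mm, open upwards, holding the casting lengthwise, nose to +x, with 2 mm play each side, its top 2 mm below the mould's top: no grip until it is raised. The lever sticks out beyond the -x end.
- ejector (a joint): Knock-out lever angle (rad): 0 as found (pad up), 0.52 fully down (stop). In proportion it raises a plate under the casting, 32 mm at full travel, keeping it level: its top then is 30 mm above the mould's top, its sole still 10 mm inside. Stiff hinge (6 to 10 N on the pad); it stays where left and holds the casting up. Hinge along the mould's y, 92 mm from its centre to -x, 45 mm high.
- ejector_pad (a point): Centre of the upper face of the lever's red pad (42 x 40 mm), 100 mm out from the hinge and about 82 mm above the bench as found; it goes down about 53 mm in an arc, almost straight, to about 28 mm above the bench.
- casting_mid (a point): The aluminium casting half-way up (20 mm above its sole), near its centre of mass: the place to grip, across y (46 mm wide). z up when it stands on its sole, x along it towards the nose. 110 x 46 x 40 mm, about 0.35 kg.
- casting: The same casting; origin in the plane of its sole, 12 mm from casting_mid towards the nose; z up when standing. Tall end (heel): 70 mm long (x -55 to +15 mm), 46 wide, 40 high, flat sole, flat top with a dark bore mark. Nose: x +15 to +55 mm, 36 wide, 14 to 30 mm above the sole, hanging free. The heel's sole is its standing face, so press on the heel, not the nose.
- board_top (a point): Centre of the upper face of the whitish scorched soldering board, fixed to the bench: 175 mm (its x) by 260 mm (its y), 18 mm thick, nothing on it.
- board: The same soldering board; origin at the centre of its underside.
- pliers: Flat pliers with red handles lying on the bench, 142 mm long, bystander; origin at the centre of the underside.
- tin_flux: Low lidded tin, 62 mm across, 34 mm high, behind the mould, bystander; origin at the centre of its underside.
- tin_wax: Low lidded tin, 50 mm across, 30 mm high, behind the board, bystander; origin at the centre of its underside.
Things that resemble listed ones, but are neither listed nor needed, are in the scene too. Of the things that look like the casting, the larger one is meant.

How it is judged:
By the outcome, as a careful person would: the job done as asked, in the order asked, and still so for the second after the job is handed in, with the robot touching nothing.
It also fails if it takes over 58 s, if anything falls off the work surface, if the arm or the gripper's body presses on something with over 40 N, if the wrist force passes 120 N, or if a joint passes its speed limit or range.

ROBOT

A 7-joint arm with a two-finger parallel gripper is mounted at the origin on a cart in front of the work surface, level with it; the furniture and walls round the work are solid. World frame = base frame: x ahead of the robot, y to its left, z up, the work surface at z = 0. Lengths are in mm, angles in rad, forces in N, time in s.
With the tool pointing down it reaches from about 425 to 800 mm from the base axis. Payload 8.3 kg.
Tool frame: the origin (TCP) lies at the very end of the fingers, on their centre line; the grasp point (between the pads) lies 19 mm behind it (arm.pinch_z is the distance from the TCP to the grasp point, in mm); z points along the fingers, y is the line along which they close (so a half turn about z gives the same grasp; the last joint's range is limited). The gripper opens to 85 mm and grips with 20 to 120 N. Pads are 22 mm wide; open, the fingers measure 114 mm over their backs; the gripper's body (76 mm by 85 mm) begins 54 mm behind the grasp point. The pads swing forward as they close: fully open they stand 13 mm farther back than shut.
Start: joints at [1.239, 0.383, 0.016, 1.37, -0.006, 1.388, -0.046], TCP at [166.022, -602.528, 231.279] pointing down, gripper open.
Joint ranges: [-2.95, 2.95], [-0.25, 2.06], [-1.52, 1.56], [0.18, 2.33], [-1.44, 4.58], [0.02, 2.06], [-3.01, 3.01]. Speed limits (rad/s): [2.39, 2.39, 3.01, 3.01, 3.14, 3.14, 3.14].

INTERFACE

Orientations are given as a rotation vector (axis times angle).
In Python, from bench import arm gives the robot as it stands.
- The arm moves only by the shell command python3 -m creep 'ROWS' [FORCE]. ROWS is JSON, one flat list of numbers, 7 for each row, row after row: the shift along the tool's x, y, z normalised to -1 to 1, where 1 is 0.25 m, then the turn, a rotation vector about the tool's x, y, z normalised to -1 to 1, where 1 is pi/2 rad, then the opening, from -1 (shut) to 1 (fully open), so that 0 is half open. A call has 1 to 5 rows; each row is the pose to reach, as a shift and turn from the pose commanded when the call began, along the tool's axes at that moment; what a row does not reach only later rows make up. A row lasts 1/10 s, in which the tool goes at most 50 mm and 8.59 degrees, less where a joint would pass 70% of its speed; a pose out of reach is approached as far as the arm can. A call with a number of a shift or a turn outside -1 to 1 is refused whole. A call with a gripper value outside its range is refused whole. The fingers move at their own pace and stop on an object; FORCE is the grip in N (left out, the last holds). Time passes only in rows, so rows that repeat a pose let the fingers close. It gives the time, the measured TCP pose, the force, the opening and the grip force at its end, in the units of the state.
- arm.get_obs(): the state, without advancing time (a new reading comes with each control period).
- arm.capture(name): name is "scene" or "top" or "wrist"; returns (picture, depth): 420x560x3 uint8, red, green, blue; 420x560 float32, mm along the optical axis (not along the pixel's ray), 0 where there is no reading.
- arm.calibration(name): a dict with "mtx" (3x3 intrinsics, pixels), "eye" and "orientation" of the camera in the world. Camera axes: x right, y up, looking along -z (the intrinsics and any distortion apply to the point x, -y, -z); pixel columns grow to the right and rows downward; lengths in mm; the calibration is good to about 2 mm. The wrist camera is an equidistant fisheye: a pixel r from the principal point sees the ray r / f radians off the axis. A picture is of the moment at which its call begins: read the wrist's pose just before it. calibration takes no time and is no camera call; for the wrist camera it gives the pose at the moment of the call.
- arm.hand_in(): hands the job in; it is judged then, once.
The state is a dict: "time_s": time; "joint_pos": joint angles; "dq": joint speeds; "effort": joint torques, N m; "eef_pos": TCP position; "eef_rot": TCP orientation; "wrist_force": force on the tool from outside, world axes, zero at the start; "moment": the same for the moment, N m; "finger_gap": finger opening in mm; "gripper_force": force on a finger pad.
Only numpy, scipy, OpenCV 4.12 (cv2) and the standard library are available. Lean on these libraries where they do the work, as an engineer would, in place of code of your own. Each camera call takes 0.05 s, during which the arm holds its last target. There are 200 camera calls.

## Working session

There is one attempt and no reset: what is moved stays moved. The work goes in short steps, Python scripts to look and compute and a shell command to move; the robot and the scene stay as the last step left them, time stands still between calls to the robot, and variables do not carry over. Pictures are saved under pics/ and viewed, at most 10 in all, crops included, and the job is handed in when it is done.

```bash
ls; mkdir -p pics
cat > h.py <<'E'
import numpy as np, cv2
from scipy.spatial.transform import Rotation as R
from bench import arm
def cal(n):
    c=arm.calibration(n); o=np.array(c["orientation"],float)
    M=o if o.shape==(3,3) else (R.from_rotvec(o).as_matrix() if o.size==3 else R.from_quat(o).as_matrix())
    return np.array(c["mtx"]),np.array(c["eye"]),M
def world(n,depth,uv=None):
    K,e,M=cal(n)
    v,u=np.mgrid[0:420,0:560]; x=(u-K[0,2])/K[0,0]; y=(v-K[1,2])/K[1,1]
    p=np.stack([x*depth,-y*depth,-depth],-1)
    return p@M.T+e
def save(n,img): cv2.imwrite(n,img[...,::-1])
E
python3 - <<'E'
from h import *
for n in("scene","top"):
    print(arm.calibration(n))
    i,d=arm.capture(n); save(f"pics/{n}.png",i); np.savez(f"{n}.npz",i=i,d=d)
print(arm.calibration("wrist")); print(arm.get_obs())
E
```

```text
pics
{'mtx': array([[501.22109272,   0.        , 282.81632677],
       [  0.        , 501.22109272, 219.61583796],
       [  0.        ,   0.        ,   1.        ]]), 'eye': array([-299.25116119,  439.46612933, 1150.93776586]), 'orientation': array([ 0.45687031, -0.73758321, -1.91344209])}
{'mtx': array([[438.78822605,   0.        , 277.02349193],
       [  0.        , 438.78822605, 205.35721607],
       [  0.        ,   0.        ,   1.        ]]), 'eye': array([ 446.15082348,   12.32413086, 1198.16299393]), 'orientation': array([ 0.10968333, -0.06266653, -1.54199709])}
{'mtx': array([[325.1922621 ,   0.        , 279.92356911],
       [  0.        , 325.1922621 , 210.07571498],
       [  0.        ,   0.        ,   1.        ]]), 'eye': array([ 244.34194146, -581.04575118,  373.94672336]), 'orientation': array([-0.274184  ,  0.21115124, -1.28918663])}
{'time_s': 0.1, 'joint_pos': array([ 1.23910402,  0.3841299 ,  0.01638469,  1.37104153, -0.00628902,
        1.38822909, -0.04648316]), 'dq': array([ 9.30927034e-04, -8.86397425e-04, -5.69889147e-04, -3.84338534e-03,
       -1.68731439e-05, -7.98694866e-05,  2.37696351e-03]), 'effort': array([ 3.51447306e-03, -6.29128361e+01,  8.47675949e-01, -3.72752309e+01,
        1.67805859e-02,  1.06657553e-02,  2.75350465e-05]), 'eef_pos': array([ 165.88425227, -602.10636763,  230.397443  ]), 'eef_rot': array([-3.11152661e+00, -4.20829483e-01,  4.30863630e-04]), 'wrist_force': array([0.0621198 , 0.30569241, 0.12106866]), 'moment': array([0.04370472, 0.02242761, 0.01542015]), 'gripper_force': 0.0, 'finger_gap': 85.38685471225814}
```

View pics/top.png

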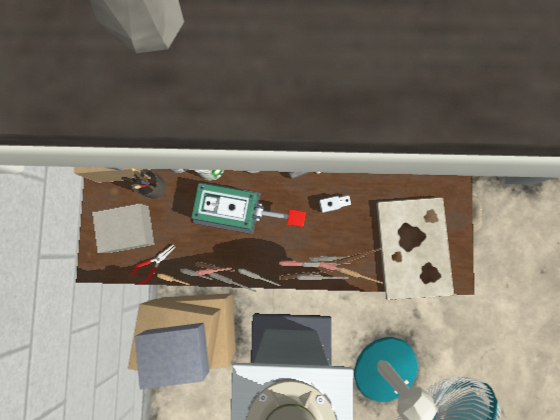

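View pics/scene.png

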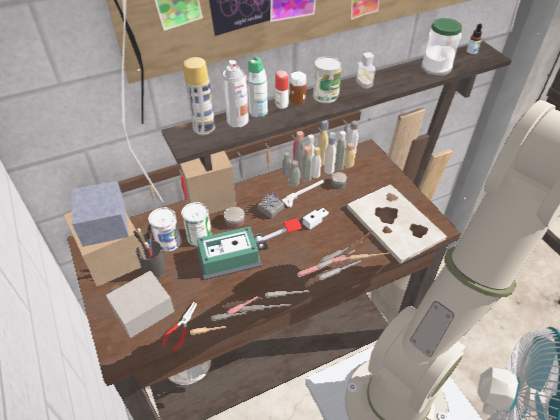

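Top view: the mould with the wanted casting (227,207), its red pad (297,218), a small decoy casting loose on the bench (335,203), and the board (415,247). Other look-alikes are the grey block (123,229), and red tool handles and pliers (152,262) that are not the pad. I choose the casting in the green mould, and will check it in a close crop.

```bash
cat > meas.py <<'E'
from h import *
def rect(P,m):
    q=P[m][:,:2].astype(np.float32); r=cv2.minAreaRect(q)
    return np.round(r[0],1),np.round(r[1],1),round(r[2],2),np.round(np.median(P[m][:,2]),1),len(q)
def run(n,i,d):
    P=world(n,d); hsv=cv2.cvtColor(i,cv2.COLOR_RGB2HSV); H,S,V=[hsv[...,k].astype(int) for k in range(3)]; z=P[...,2]
    def big(m):
        k,l,s,c=cv2.connectedComponentsWithStats(m.astype(np.uint8)); j=1+np.argmax(s[1:,4]); return l==j
    ok=d>0
    work=ok&(P[...,0]>250)&(P[...,0]<800)
    g=work&(H>65)&(H<95)&(S>60)&(P[...,1]>-100)&(P[...,1]<350)&(P[...,0]<720)
    print(n,"green top",rect(P,big(g&(z>52)&(z<72))))
    r=work&((H<6)|(H>174))&(S>180)&(V>120)&(z>15)&(z<110)&(P[...,1]<100)
    print("pad",rect(P,big(r)))
    b=work&(z>9)&(z<27)&(P[...,1]<-150)
    print("board",rect(P,big(b)))
    print("bench z",np.median(z[work&(abs(z)<12)]))
    return P
if __name__=="__main__":
  for n in("top","scene"):
    f=np.load(n+".npz"); P=run(n,f["i"],f["d"])
    if n=="top":
        for u,v in[(335,203),(123,229),(297,218),(282,155),(145,185),(207,203),(236,208)]: print((u,v),P[v,u].round())
        cv2.imwrite("pics/crop1.png",cv2.resize(f["i"][165:250,180:360,::-1],None,fx=4,fy=4,interpolation=3))
    else:
        for u,v in[(234,216),(339,180),(183,330),(270,205),(185,132),(435,78),(196,225)]: print((u,v),P[v,u].round())
E
python3 meas.py
```

```text
top green top (array([568.4, 187.9]), array([156.6,  96.2]), 81.39, np.float64(61.6), 964)
pad (array([539.5,  -2. ]), array([41.7, 40.2]), 81.65, np.float64(81.5), 255)
board (array([ 472.1, -318.4]), array([260.8, 180.5]), 5.75, np.float64(18.4), 6552)
bench z -0.4114893934133761
(335, 203) [ 585. -106.   28.]
(123, 229) [499. 448.  67.]
(297, 218) [538.  -4.  85.]
(282, 155) [496.  17. 980.]
(145, 185) [613. 391.  84.]
(207, 203) [574. 234.  51.]
(236, 208) [562. 156.  58.]
scene green top (array([565.6, 190.9]), array([155.8, 100.2]), 80.94, np.float64(61.2), 681)Traceback (most recent call last):
  File "meas.py", line 21, in <module>
    f=np.load(n+".npz"); P=run(n,f["i"],f["d"])
                           ~~~^^^^^^^^^^^^^^^^^
  File "meas.py", line 14, in run
    print("pad",rect(P,big(r)))
                       ~~~^^^
  File "meas.py", line 8, in big
    k,l,s,c=cv2.connectedComponentsWithStats(m.astype(np.uint8)); j=1+np.argmax(s[1:,4]); return l==j
                                                                      ~~~~~~~~~^^^^^^^^^
    return _wrapfunc(a, 'argmax', axis=axis, out=out, **kwds)
    return bound(*args, **kwds)
ValueError: attempt to get argmax of an empty sequence
```

View pics/crop1.png

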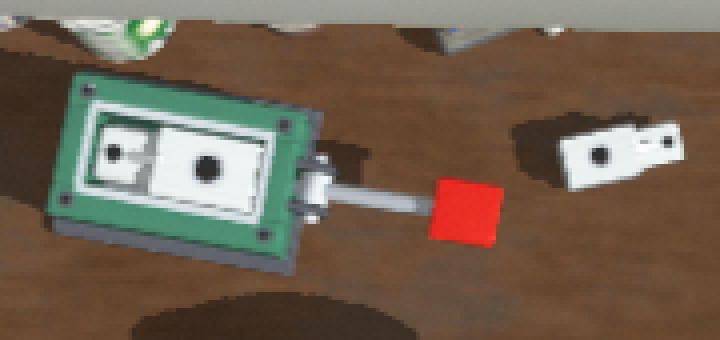

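Crop: the large casting sits in the green mould, nose to the left (+y) and heel towards the lever. The smaller loose one at (620,155) is the decoy. Measurements match the given sizes: pad z 82 and 192 mm from the mould's centre, mould top 156x96 at z 62, board about 260 x 175. Mould x points at world yaw 81.4°. Next I go to the pad with the fingers shut.

```bash
cat > go.py <<'E'
import sys
from h import *
# usage: go.py x y z yaw_of_tool_y(deg): shift/turn in move units from the measured pose
o=arm.get_obs(); T=R.from_rotvec(o["eef_rot"]); x,y,z,a=map(float,sys.argv[1:5]); a=np.radians(a)
Y=np.array([np.cos(a),np.sin(a),0]); Z=np.array([0,0,-1.]); G=R.from_matrix(np.stack([np.cross(Y,Z),Y,Z],1))
print("t",o["time_s"],"pos",o["eef_pos"].round(1),"F",o["wrist_force"].round(1),"gap",round(o["finger_gap"],1))
print("shift",(T.inv().apply(np.array([x,y,z])-o["eef_pos"])/250).round(4),"turn",((T.inv()*G).as_rotvec()/(np.pi/2)).round(4))
E
python3 -m creep '[0.17,-0.16,0,0,0,-0.05,-1, 0.34,-0.32,0,0,0,-0.12,-1, 0.51,-0.48,0,0,0,-0.2,-1, 0.69,-0.64,0,0,0,-0.25,-1, 0.69,-0.64,0,0,0,-0.25,-1]'
python3 go.py 539 -2 170 -8.6
```

```text
time_s: 0.6
eef_pos: [291.6, -399.1, 231.1]
eef_rot: [-2.968, -1.029, -0.001]
wrist_force: [0.9, 0.5, 0.9]
finger_gap: 12.5
gripper_force: 0.0
t 0.6 pos [ 291.6 -399.1  231.1] F [0.9 0.5 0.9] gap 12.5
shift [ 1.7604 -0.635   0.246 ] turn [-2.000e-04 -5.000e-04 -4.795e-01]
```

```bash
python3 -m creep '[0.18,-0.065,0.02,0,0,-0.05,-1, 0.36,-0.13,0.04,0,0,-0.1,-1, 0.54,-0.195,0.06,0,0,-0.16,-1, 0.72,-0.26,0.08,0,0,-0.22,-1, 0.88,-0.32,0.1,0,0,-0.26,-1]'
python3 go.py 539 -2 170 -8.6
```

```text
time_s: 1.1
eef_pos: [415.0, -201.8, 206.1]
eef_rot: [-2.699, -1.608, -0.0]
wrist_force: [0.2, -0.5, -0.9]
finger_gap: 0.1
gripper_force: 0.0
t 1.1 pos [ 415.  -201.8  206.1] F [ 0.2 -0.5 -0.9] gap 0.1
shift [0.939  0.0557 0.1443] turn [ 0.000e+00 -1.000e-04 -2.203e-01]
```

```bash
python3 -m creep '[0.19,0.011,0.03,0,0,-0.045,-1, 0.38,0.022,0.06,0,0,-0.09,-1, 0.56,0.033,0.09,0,0,-0.14,-1, 0.75,0.045,0.12,0,0,-0.18,-1, 0.94,0.056,0.144,0,0,-0.22,-1]'
python3 -m creep '[0,0,0,0,0,0,-1]'
python3 go.py 539 -2 90 -8.6
python3 - <<'E'
from h import *
c=arm.calibration("wrist"); i,d=arm.capture("wrist"); save("pics/w1.png",i); np.savez("w1.npz",i=i,d=d); print(c["eye"],c["orientation"])
E
```

```text
time_s: 1.6
eef_pos: [539.8, -3.4, 169.7]
eef_rot: [-2.385, -2.045, 0.001]
wrist_force: [0.2, -1.1, 0.4]
finger_gap: -0.0
gripper_force: 0.0
time_s: 1.7
eef_pos: [540.4, 3.1, 169.2]
eef_rot: [-2.372, -2.054, -0.004]
wrist_force: [0.4, 0.3, 0.5]
finger_gap: -0.3
gripper_force: 0.0
t 1.7 pos [540.4   3.1 169.2] F [0.4 0.3 0.5] gap -0.3
shift [-0.0224 -0.0021  0.3165] turn [-0.001  -0.0029  0.0042]
[551.61563804  83.04351855 313.09168522] [-0.3183735   0.02268279 -0.14184034]
```

View pics/w1.png

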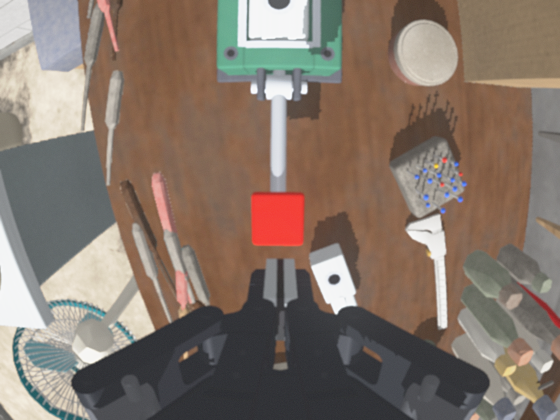

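Wrist view: the red pad at (277,219) lies straight ahead of the shut fingertips (278,270), and the small decoy (335,275) stands aside. I descend.

```bash
python3 -m creep '[0,0,0.1,0,0,0,-1, 0,0,0.2,0,0,0,-1, 0,0,0.27,0,0,0,-1, 0,0,0.31,0,0,0,-1, 0,0,0.31,0,0,0,-1]'
python3 go.py 539 -4 60 -8.6
```

```text
time_s: 2.25
eef_pos: [538.2, -5.8, 91.6]
eef_rot: [-2.387, -2.04, 0.003]
wrist_force: [0.5, 0.4, -0.5]
finger_gap: 0.3
gripper_force: 0.0
t 2.25 pos [538.2  -5.8  91.6] F [ 0.5  0.4 -0.5] gap 0.3
shift [0.0078 0.0022 0.1263] turn [-0.0017  0.0004 -0.0043]
```

```bash
python3 -m creep '[0,0,0.03,0,0,0,-1, 0,0,0.06,0,0,0,-1, -0.004,0,0.09,0,0,0,-1, -0.008,0,0.12,0,0,0,-1, -0.01,0,0.15,0,0,0,-1]'
python3 -m creep '[0,0,0.025,0,0,0,-1, 0,0,0.045,0,0,0,-1, 0,0,0.065,0,0,0,-1, 0,0,0.08,0,0,0,-1, 0,0,0.08,0,0,0,-1]'
```

```text
time_s: 2.75
eef_pos: [539.9, -10.3, 56.4]
eef_rot: [2.387, 2.037, -0.001]
wrist_force: [-2.9, -7.7, 8.9]
finger_gap: -0.1
gripper_force: 5.5
time_s: 3.25
eef_pos: [539.7, -10.2, 35.8]
eef_rot: [2.387, 2.037, -0.002]
wrist_force: [-1.4, -5.6, 3.8]
finger_gap: -0.2
gripper_force: 2.7
```

```bash
python3 -m creep '[0,0,0.012,0,0,0,-1, 0,0,0.024,0,0,0,-1, 0,0,0.032,0,0,0,-1, 0,0,0.038,0,0,0,-1, 0,0,0.038,0,0,0,-1]'
```

```text
time_s: 3.75
eef_pos: [540.2, -9.3, 28.2]
eef_rot: [2.386, 2.038, -0.0]
wrist_force: [-6.7, -6.8, 20.0]
finger_gap: -0.2
gripper_force: 10.7
```

Force has risen to 20 N at z 28, so the lever is at its stop. I press slightly more, then lift and look.

```bash
python3 -m creep '[0,0,0.005,0,0,0,-1, 0,0,0.005,0,0,0,-1]'
python3 -m creep '[0,0,-0.1,0,0,0,-1, 0,0,-0.28,0,0,0,-1, 0,0,-0.46,0,0,0,0.5, 0.1,0,-0.6,0,0,0,1, 0.2,0,-0.68,0,0,0,1]'
python3 - <<'E'
from meas import *
i,d=arm.capture("top"); P=run("top",i,d); np.savez("top2.npz",i=i,d=d)
b=(d>0)&(P[...,2]>15)&(P[...,2]<22)&(P[...,1]<-150)&(P[...,0]>250)&(P[...,0]<720)
print("board top",rect(P,b))
z=P[...,2]; c,s=np.cos(np.radians(81.4)),np.sin(np.radians(81.4))
dx=(P[...,0]-568.4)*c+(P[...,1]-187.9)*s; dy=-(P[...,0]-568.4)*s+(P[...,1]-187.9)*c
m=(d>0)&(abs(dx)<75)&(abs(dy)<45)&(z>87)&(z<97)
print("heel top",rect(P,m),"expect heel centre dx=-20:",np.median(dx[m]),np.median(dy[m]))
E
python3 go.py 566.6 176 160 -8.6
```

```text
time_s: 3.95
eef_pos: [540.3, -9.3, 27.9]
eef_rot: [2.385, 2.037, -0.0]
wrist_force: [-10.5, -6.3, 29.3]
finger_gap: 0.1
gripper_force: 15.2
time_s: 4.45
eef_pos: [548.3, 42.1, 198.6]
eef_rot: [2.387, 2.037, 0.006]
wrist_force: [0.7, 0.6, -0.2]
finger_gap: 43.7
gripper_force: 0.0
top green top (array([569.1, 193.8]), array([143.7,  95.9]), 81.38, np.float64(61.3), 669)
t 4.5 pos [549.3  48.4 201.2] F [0.8 4.8 2.8] gap 50.9
shift [ 0.5142 -0.0098  0.1669] turn [ 0.0056 -0.0026 -0.0008]Traceback (most recent call last):
  File "<stdin>", line 2, in <module>
  File "meas.py", line 14, in run
    print("pad",rect(P,big(r)))
                       ~~~^^^
  File "meas.py", line 8, in big
    k,l,s,c=cv2.connectedComponentsWithStats(m.astype(np.uint8)); j=1+np.argmax(s[1:,4]); return l==j
                                                                      ~~~~~~~~~^^^^^^^^^
    return _wrapfunc(a, 'argmax', axis=axis, out=out, **kwds)
    return bound(*args, **kwds)
ValueError: attempt to get argmax of an empty sequence
```

```bash
cat > wr.py <<'E'
from meas import *
def wworld():
    K,e,M=cal("wrist"); i,d=arm.capture("wrist")
    v,u=np.mgrid[0:420,0:560]; x=(u-K[0,2])/K[0,0]; y=(v-K[1,2])/K[1,1]; th=np.hypot(x,y); k=np.where(th>0,np.tan(np.minimum(th,1.4))/np.maximum(th,1e-9),1)
    return i,d,np.stack([x*k*d,-y*k*d,-d],-1)@M.T+e
E
python3 - <<'E'
from wr import *
f=np.load("top.npz"); P=world("top",f["d"]); 
b=(P[...,2]>15)&(P[...,2]<22)&(P[...,1]<-150)&(P[...,0]>250)&(P[...,0]<720); print("board top",rect(P,b))
i,d,P=wworld(); save("pics/w2.png",i); z=P[...,2]
c,s=np.cos(np.radians(81.4)),np.sin(np.radians(81.4))
dx=(P[...,0]-568.4)*c+(P[...,1]-187.9)*s; dy=-(P[...,0]-568.4)*s+(P[...,1]-187.9)*c
m=(d>0)&(abs(dx)<75)&(abs(dy)<45)&(z>86)&(z<98)
print("heel top",rect(P,m),np.median(dx[m]),np.median(dy[m]))
hsv=cv2.cvtColor(i,cv2.COLOR_RGB2HSV); g=(d>0)&(hsv[...,0]>65)&(hsv[...,0]<95)&(hsv[...,1]>60)&(z>54)&(z<70)&(abs(dx)<100)&(abs(dy)<70); print("mould",rect(P,g))
r=(d>0)&((hsv[...,0]<6)|(hsv[...,0]>174))&(hsv[...,1]>180)&(abs(dy)<30)&(dx<-150); print("pad",rect(P,r))
E
```

```text
board top (array([ 468.3, -277. ]), array([259.8, 263.1]), 5.35, np.float64(18.4), 5752)
heel top (array([564.2, 176. ]), array([80.6, 46.3]), 81.34, np.float64(93.0), 5256) -18.432057935417383 2.3596402815109387
mould (array([563.9, 169.6]), array([113.5,  96.1]), 81.39, np.float64(62.9), 5466)
pad (array([536.6,  -7.2]), array([46.6, 42.7]), 80.64, np.float64(30.6), 1005)
```

View pics/w2.png

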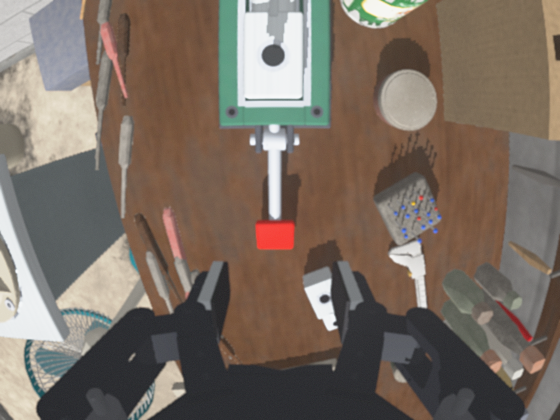

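Wrist view: the pad (275,235) is down at z about 28–30. The casting (273,60) stands out of the mould, heel top at z 92–93, level. I move over it with the gripper open.

```bash
python3 -m creep '[0.13,0,0,0,0,0,1, 0.26,0,0.03,0,0,0,1, 0.39,0,0.06,0,0,0,1, 0.5,-0.008,0.1,0,0,0,1, 0.5,-0.008,0.1,0,0,0,1]'
python3 -m creep '[0,0,0,0,0,0,1, 0,0,0,0,0,0,1]'
python3 go.py 565.5 176 66 -8.6
```

```text
time_s: 5.05
eef_pos: [562.3, 170.5, 167.8]
eef_rot: [-2.378, -2.048, 0.001]
wrist_force: [-0.1, 0.4, 0.6]
finger_gap: 85.3
gripper_force: 0.0
time_s: 5.25
eef_pos: [564.5, 164.4, 169.5]
eef_rot: [2.388, 2.04, -0.001]
wrist_force: [-0.6, -0.8, -0.2]
finger_gap: 85.5
gripper_force: 0.0
t 5.25 pos [564.5 164.4 169.5] F [-0.6 -0.8 -0.2] gap 85.5
shift [ 0.0468 -0.0034  0.414 ] turn [ 0.0002  0.0005 -0.0044]
```

```bash
python3 -m creep '[0.03,-0.003,0.08,0,0,0,1, 0.043,-0.003,0.18,0,0,0,1, 0.043,-0.003,0.28,0,0,0,1, 0.043,-0.003,0.34,0,0,0,1, 0.043,-0.003,0.36,0,0,0,1]'
python3 -m creep '[0,0,0.015,0,0,0,1, 0,0,0.03,0,0,0,1, 0,0,0.045,0,0,0,1, 0,0,0.045,0,0,0,1]'
python3 go.py 565.5 176 66 -8.6
```

```text
time_s: 5.75
eef_pos: [564.6, 174.9, 78.1]
eef_rot: [-2.389, -2.04, 0.004]
wrist_force: [0.7, 0.1, -0.1]
finger_gap: 85.7
gripper_force: 0.0
time_s: 6.15
eef_pos: [565.1, 176.7, 68.4]
eef_rot: [2.387, 2.042, 0.0]
wrist_force: [-0.7, -0.2, 1.1]
finger_gap: 85.3
gripper_force: 0.0
t 6.15 pos [565.1 176.7  68.4] F [-0.7 -0.2  1.1] gap 85.3
shift [-0.0024  0.002   0.0097] turn [ 0.0002 -0.     -0.0033]
```

```bash
python3 -m creep '[0,0,0.004,0,0,0,0.3, 0,0,0.004,0,0,0,-0.2, 0,0,0.004,0,0,0,-1, 0,0,0.004,0,0,0,-1, 0,0,0.004,0,0,0,-1]' 60
python3 -m creep '[0,0,0,0,0,0,-1, 0,0,0,0,0,0,-1]'
```

```text
time_s: 6.65
eef_pos: [565.1, 176.8, 67.6]
eef_rot: [2.387, 2.042, 0.0]
wrist_force: [-1.7, -0.0, 3.1]
finger_gap: 45.0
gripper_force: 66.5
time_s: 6.85
eef_pos: [565.1, 176.8, 67.6]
eef_rot: [2.387, 2.043, 0.0]
wrist_force: [-1.4, -0.6, 3.0]
finger_gap: 44.7
gripper_force: 66.6
```

Gripped at 45 mm (casting 46 wide). I lift straight up, slowly at first.

```bash
python3 -m creep '[0,0,-0.02,0,0,0,-1, 0,0,-0.05,0,0,0,-1, 0,0,-0.1,0,0,0,-1, 0,0,-0.16,0,0,0,-1, 0,0,-0.22,0,0,0,-1]'
python3 -m creep '[0,0,-0.06,0,0,0,-1, 0,0,-0.12,0,0,0,-1, 0,0,-0.18,0,0,0,-1, 0,0,-0.22,0,0,0,-1, 0,0,-0.22,0,0,0,-1]'
python3 - <<'E'
from wr import *
i,d,P=wworld(); save("pics/w3.png",i)
f=np.load("top.npz"); P=world("top",f["d"]); hsv=cv2.cvtColor(f["i"],cv2.COLOR_RGB2HSV)
b=((P[...,2]>14)&(P[...,2]<23)&(P[...,1]<-190)&(P[...,0]>320)&(P[...,0]<720)).astype(np.uint8)
k,l,s,c=cv2.connectedComponentsWithStats(cv2.morphologyEx(b,cv2.MORPH_OPEN,np.ones((5,5)))); print(rect(P,l==1+np.argmax(s[1:,4])))
E
python3 go.py 472 -318 150 -8.6
```

```text
time_s: 7.35
eef_pos: [565.2, 176.8, 124.0]
eef_rot: [2.387, 2.042, 0.001]
wrist_force: [0.7, 0.5, -2.8]
finger_gap: 44.7
gripper_force: 66.0
time_s: 7.85
eef_pos: [565.9, 177.2, 179.4]
eef_rot: [2.386, 2.042, 0.004]
wrist_force: [1.1, 0.5, -3.3]
finger_gap: 44.9
gripper_force: 66.1
(array([ 472.1, -320.7]), array([259.6, 176. ]), 5.77, np.float64(18.4), 4672)
t 7.9 pos [565.3 176.9 178. ] F [ 0.   0.4 -3.2] gap 44.7
shift [-2.0135 -0.0626  0.1108] turn [ 0.0007 -0.0004 -0.0034]
```

View pics/w3.png

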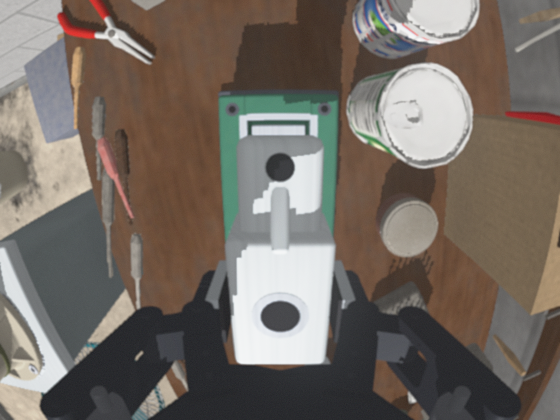

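Wrist view: the casting is held level between the fingers (heel 280,315; nose 280,170), clear of the mould. Measured weight is about 3.3 N. Board centre refined to (472,-321), top z 18. I carry it over.

```bash
python3 -m creep '[-0.06,0,0,0,0,0,-1, -0.18,0,0,0,0,0,-1, -0.34,-0.01,0,0,0,0,-1, -0.5,-0.02,0,0,0,0,-1, -0.66,-0.02,0,0,0,0,-1]'
python3 -m creep '[-0.16,0,0,0,0,-0.02,-1, -0.32,-0.01,0,0,0,-0.05,-1, -0.48,-0.02,0,0,0,-0.08,-1, -0.62,-0.02,0,0,0,-0.1,-1, -0.75,-0.02,0,0,0,-0.12,-1]'
python3 go.py 472.7 -326.7 120 5.8
```

```text
time_s: 8.4
eef_pos: [533.0, 12.0, 176.3]
eef_rot: [-2.387, -2.041, 0.003]
wrist_force: [1.0, -0.0, -2.1]
finger_gap: 44.9
gripper_force: 66.0
time_s: 8.9
eef_pos: [498.7, -172.8, 176.4]
eef_rot: [-2.184, -2.256, 0.002]
wrist_force: [1.7, -0.4, -3.1]
finger_gap: 44.7
gripper_force: 66.0
t 8.9 pos [ 498.7 -172.8  176.4] F [ 1.7 -0.4 -3.1] gap 44.7
shift [-0.6117 -0.1236  0.2258] turn [-0.0011 -0.0001 -0.0438]
```

```bash
python3 -m creep '[-0.14,-0.03,0,0,0,-0.01,-1, -0.28,-0.06,0.04,0,0,-0.02,-1, -0.42,-0.09,0.1,0,0,-0.03,-1, -0.53,-0.11,0.15,0,0,-0.04,-1, -0.59,-0.12,0.18,0,0,-0.04,-1]'
python3 -m creep '[0,0,0,0,0,0,-1, 0,0,0,0,0,0,-1, 0,0,0,0,0,0,-1]'
python3 go.py 472.7 -326.7 40 5.8
```

```text
time_s: 9.4
eef_pos: [472.4, -321.8, 130.0]
eef_rot: [-2.115, -2.319, 0.003]
wrist_force: [-0.8, -0.5, -3.5]
finger_gap: 44.7
gripper_force: 66.1
time_s: 9.7
eef_pos: [476.5, -316.7, 132.8]
eef_rot: [2.109, 2.328, 0.002]
wrist_force: [0.3, -0.8, -3.6]
finger_gap: 44.8
gripper_force: 66.0
t 9.7 pos [ 476.5 -316.7  132.8] F [ 0.3 -0.8 -3.6] gap 44.8
shift [-0.0385 -0.0192  0.3712] turn [ 0.0006 -0.0003 -0.0018]
```

```bash
python3 -m creep '[-0.02,-0.01,0.06,0,0,0,-1, -0.035,-0.015,0.14,0,0,0,-1, -0.037,-0.018,0.22,0,0,0,-1, -0.037,-0.018,0.29,0,0,0,-1, -0.037,-0.018,0.33,0,0,0,-1]'
python3 -m creep '[0,0,0,0,0,0,-1, 0,0,0,0,0,0,-1, 0,0,0,0,0,0,-1]'
python3 - <<'E'
from wr import *
i,d,P=wworld(); z=P[...,2]; o=arm.get_obs()["eef_pos"]
m=(d>0)&(abs(P[...,0]-472)<35)&(P[...,1]>-420)&(P[...,1]<-230)
save("pics/w4.png",i)
T=m&(z>o[2]+15)&(z<o[2]+35); print(o,"heel top z",np.median(z[T]),"board z",np.median(z[(d>0)&(abs(P[...,0]-472)<90)&(abs(z-18)<8)&(P[...,1]>-400)]))
A=np.c_[P[T][:,:2]-P[T][:,:2].mean(0),np.ones(T.sum())]; print("tilt",np.linalg.lstsq(A,z[T],rcond=None)[0])
E
python3 go.py 472.7 -326.7 35 5.8
```

```text
time_s: 10.2
eef_pos: [471.0, -327.1, 47.6]
eef_rot: [-2.11, -2.325, 0.0]
wrist_force: [-0.2, -0.0, -3.1]
finger_gap: 45.0
gripper_force: 66.1
time_s: 10.5
eef_pos: [472.7, -328.3, 50.9]
eef_rot: [2.111, 2.324, 0.001]
wrist_force: [-0.2, 0.6, -2.8]
finger_gap: 45.0
gripper_force: 66.0
[ 472.71474048 -328.38345555   50.90923864] heel top z 75.57395485153125 board z 18.993963516364488
tilt [ 1.15125495e-02 -1.04432055e-01  7.41521068e+01]
t 10.55 pos [ 472.7 -328.4   50.9] F [ 0.1 -0.  -3.9] gap 44.9
shift [0.0068 0.0005 0.0636] turn [ 0.001   0.0008 -0.0032]
```

```bash
python3 -m creep '[0,0,0.015,0,0,0,-1, 0,0,0.028,0,0,0,-1, 0,0,0.04,0,0,0,-1, 0,0,0.05,0,0,0,-1, 0,0,0.055,0,0,0,-1]'
python3 -m creep '[0,0,0.002,0,0,0,-1, 0,0,0.004,0,0,0,-1, 0,0,0.006,0,0,0,-1, 0,0,0.008,0,0,0,-1]'
```

```text
time_s: 11.05
eef_pos: [471.7, -328.0, 35.6]
eef_rot: [-2.112, -2.325, -0.0]
wrist_force: [0.4, -0.2, -3.1]
finger_gap: 44.5
gripper_force: 66.0
time_s: 11.45
eef_pos: [472.0, -328.1, 34.1]
eef_rot: [2.112, 2.325, 0.0]
wrist_force: [0.0, -0.1, -3.7]
finger_gap: 44.6
gripper_force: 66.0
```

```bash
python3 -m creep '[0,0,0.002,0,0,0,-1, 0,0,0.004,0,0,0,-1, 0,0,0.004,0,0,0,-1]'
python3 -m creep '[0,0,0.002,0,0,0,-1, 0,0,0.003,0,0,0,-1, 0,0,0.003,0,0,0,-1]'
```

```text
time_s: 11.75
eef_pos: [472.1, -328.1, 34.0]
eef_rot: [2.112, 2.325, -0.0]
wrist_force: [-2.9, 2.0, 6.9]
finger_gap: 44.7
gripper_force: 67.3
time_s: 12.05
eef_pos: [472.0, -328.1, 34.0]
eef_rot: [2.112, 2.325, -0.001]
wrist_force: [-6.9, 3.8, 12.5]
finger_gap: 44.8
gripper_force: 68.3
```

Contact at TCP z 34.0, as predicted. I unload slightly, lower the grip force, and open slowly.

```bash
python3 -m creep '[0,0,-0.002,0,0,0,-1, 0,0,-0.004,0,0,0,-1, 0,0,-0.004,0,0,0,-1]' 20
python3 -m creep '[0,0,0,0,0,0,0.15, 0,0,0,0,0,0,0.2, 0,0,0,0,0,0,0.4, 0,0,0,0,0,0,0.7, 0,0,0,0,0,0,1]'
python3 -m creep '[0,0,0,0,0,0,1, 0,0,-0.04,0,0,0,1, 0,0,-0.12,0,0,0,1, 0,0,-0.24,0,0,0,1, 0,0,-0.4,0,0,0,1]'
python3 -m creep '[0,0,0,0,0,0,-1, 0,0,0,0,0,0,-1, 0,0,0,0,0,0,-1,0,0,0,0,0,0,-1]'
python3 - <<'E'
from wr import *
i,d,P=wworld(); save("pics/w5.png",i); z=P[...,2]
T=(d>0)&(abs(P[...,0]-472)<45)&(P[...,1]>-420)&(P[...,1]<-230)&(z>53)&(z<64)
print("heel",rect(P,T))
q=P[T]; q=q[abs(q[:,2]-np.median(q[:,2]))<3]; m=q.mean(0); print("mean",m,"tilt",np.linalg.lstsq(np.c_[q[:,:2]-m[:2],np.ones(len(q))],q[:,2],rcond=None)[0])
E
python3 go.py 472.7 -337 65 5.8
```

```text
time_s: 12.35
eef_pos: [472.1, -328.2, 34.0]
eef_rot: [2.112, 2.325, -0.0]
wrist_force: [-4.0, 1.8, 7.4]
finger_gap: 45.1
gripper_force: 67.2
time_s: 12.85
eef_pos: [472.0, -328.1, 33.2]
eef_rot: [-2.112, -2.325, -0.0]
wrist_force: [-0.4, 0.1, 1.0]
finger_gap: 84.3
gripper_force: 0.0
time_s: 13.35
eef_pos: [471.0, -327.4, 133.6]
eef_rot: [-2.11, -2.324, 0.0]
wrist_force: [-0.0, -0.6, 0.1]
finger_gap: 85.4
gripper_force: 0.0
time_s: 13.75
eef_pos: [471.3, -327.7, 132.2]
eef_rot: [-2.111, -2.324, 0.0]
wrist_force: [-1.0, 0.4, 0.3]
finger_gap: 28.3
gripper_force: 0.0
heel (array([ 471.8, -327. ]), array([45.7, 83.1]), 5.26, np.float64(59.0), 5712)
mean [ 472.03487168 -330.96588426   58.94933432] tilt [ 2.86779374e-03 -3.71366306e-03  5.89493343e+01]
t 13.8 pos [ 471.3 -327.7  132.2] F [0.3 0.4 0.1] gap 20.0
shift [-0.038   0.0023  0.2688] turn [-0.0009 -0.001  -0.0033]
```

View pics/w5.png

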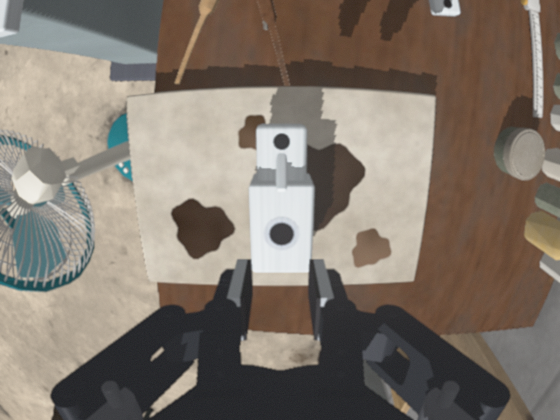

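Wrist view: the casting stands flat, tilt under 0.3°, mid-board (heel 281,225; nose 281,145), with top z 58–59. Next comes the light touch on the heel with shut fingers.

```bash
python3 -m creep '[-0.02,0,0.06,0,0,0,-1, -0.036,0,0.12,0,0,0,-1, -0.036,0.002,0.18,0,0,0,-1, -0.036,0.002,0.23,0,0,0,-1, -0.036,0.002,0.26,0,0,0,-1]'
python3 -m creep '[0,0,0,0,0,0,-1, 0,0,0.004,0,0,0,-1, 0,0,0.008,0,0,0,-1, 0,0,0.012,0,0,0,-1, 0,0,0.016,0,0,0,-1]'
```

```text
time_s: 14.3
eef_pos: [472.5, -336.2, 66.0]
eef_rot: [-2.11, -2.324, -0.0]
wrist_force: [-0.8, -0.6, 0.2]
finger_gap: 0.4
gripper_force: 0.0
time_s: 14.8
eef_pos: [473.5, -337.1, 64.7]
eef_rot: [2.112, 2.325, 0.0]
wrist_force: [-0.9, 0.7, -0.1]
finger_gap: 0.3
gripper_force: 0.0
```

```bash
python3 -m creep '[0,0,0.006,0,0,0,-1, 0,0,0.012,0,0,0,-1, 0,0,0.018,0,0,0,-1, 0,0,0.022,0,0,0,-1, 0,0,0.022,0,0,0,-1]'
python3 -m creep '[0,0,0.002,0,0,0,-1, 0,0,0.004,0,0,0,-1, 0,0,0.004,0,0,0,-1]'
```

```text
time_s: 15.3
eef_pos: [473.2, -336.9, 58.6]
eef_rot: [-2.112, -2.325, -0.0]
wrist_force: [-0.3, -0.1, 0.3]
finger_gap: -0.1
gripper_force: 0.0
time_s: 15.6
eef_pos: [473.4, -337.0, 58.2]
eef_rot: [2.112, 2.325, 0.0]
wrist_force: [-1.1, 0.5, 4.6]
finger_gap: 0.5
gripper_force: 2.0
```

```bash
python3 -m creep '[0,0,0.001,0,0,0,-1, 0,0,0.002,0,0,0,-1, 0,0,0.002,0,0,0,-1, 0,0,0.002,0,0,0,-1]'
python3 -m creep '[0,0,-0.01,0,0,0,-1, 0,0,-0.06,0,0,0,-1, 0,0,-0.16,0,0,0,-1, 0,0,-0.3,0,0,0,-1, 0,0,-0.4,0,0,0,-1]'
python3 -m creep '[0,0,0,0,0,0,-1, 0,0,0,0,0,0,-1]'
python3 - <<'E'
from wr import *
i,d,P=wworld(); save("pics/w6.png",i); z=P[...,2]
T=(d>0)&(abs(P[...,0]-472)<45)&(P[...,1]>-420)&(P[...,1]<-230)&(z>53)&(z<64)
print("heel",rect(P,T)); q=P[T]; q=q[abs(q[:,2]-np.median(q[:,2]))<3]; m=q.mean(0); print("tilt",np.linalg.lstsq(np.c_[q[:,:2]-m[:2],np.ones(len(q))],q[:,2],rcond=None)[0])
i,d=arm.capture("scene"); save("pics/s2.png",i)
E
```

```text
time_s: 16.0
eef_pos: [473.5, -337.0, 58.2]
eef_rot: [2.112, 2.325, -0.0]
wrist_force: [-3.9, 1.2, 9.6]
finger_gap: 0.0
gripper_force: 4.3
time_s: 16.5
eef_pos: [474.0, -337.1, 160.2]
eef_rot: [2.111, 2.324, 0.001]
wrist_force: [0.8, -1.1, 0.0]
finger_gap: -0.3
gripper_force: 0.0
time_s: 16.7
eef_pos: [473.7, -337.2, 158.3]
eef_rot: [2.111, 2.324, 0.0]
wrist_force: [-0.8, 0.2, -1.4]
finger_gap: -0.3
gripper_force: 0.0
heel (array([ 471.8, -326.9]), array([45.5, 83.2]), 5.36, np.float64(59.0), 4915)
tilt [ 3.20501085e-04 -3.98828769e-03  5.89955296e+01]
```

View pics/s2.png

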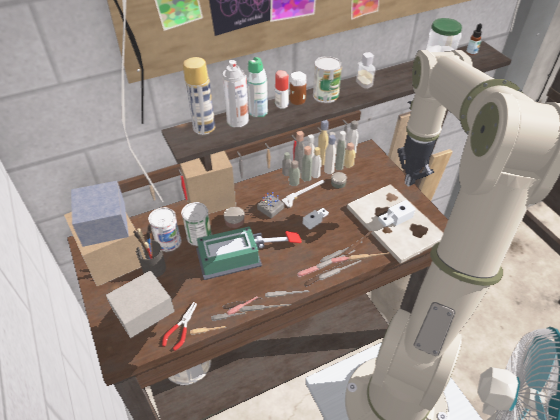

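The scene view shows the casting standing mid-board (397,213), the mould empty (229,250), the pad down (293,238), and the pliers (180,325) and tins (234,216 and 339,180) undisturbed. The pressed heel did not give or tilt, and the arm is clear.

```bash
python3 -c "
from bench import arm
print(arm.hand_in())"
```

```text
the job is handed in; nothing more can be done
None
```

The job is handed in: I pressed the lever down to its stop and lifted the casting out onto the middle of the board, where it stands flat and did not rock under a press of about 10 N on the heel; the pliers and both tins were not touched.

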